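# Reset the speed limiter on a carving controller

## Robot

A 6-joint arm with a two-finger parallel gripper is mounted at the origin on the work surface. World frame = base frame: x ahead of the robot, y to its left, z up, the work surface at z = 0. Lengths are in m, angles in rad, forces in N, time in s.
With the tool pointing down it reaches from about 0.4 to 0.925 m from the base axis. Payload 3.4 kg.
Tool frame: the origin (TCP) lies on the mounting face of the last link; the fingertips stand 173 mm ahead of it and the grasp point (between the pads) lies 155 mm ahead of it (robot.nose_length is the distance from the TCP to the fingertips, in m); y points along the fingers, z is the direction in which the jaws open and shut, and the axes are right-handed (so a half turn about y gives the same grasp; the last joint's range is limited). The gripper opens to 85 mm and grips with 20 to 120 N. Pads are 22 mm wide; open, the fingers measure 114 mm over their backs; the gripper's body (76 mm by 85 mm) begins 54 mm behind the grasp point. The pads swing forward as they close: fully open they stand 13 mm farther back than shut.
Start: joints at [-1.383, 0.307, 1.506, -0, 1.328, -0.073], TCP at [0.148, -0.556, 0.405] pointing down, gripper open.
Joint ranges: [-3.12, 3.12], [-1.05, 2.28], [0.14, 2.33], [-1.42, 4.57], [0.1, 2.73], [-2.68, 2.68]. Speed limits (rad/s): [2.57, 2.57, 3.14, 3.14, 3.14, 3.14].

## Interface

Orientations are given as [roll, pitch, yaw] about the fixed x, y, z axes, in that order (R = Rz(yaw) Ry(pitch) Rx(roll)).
In Python, from bench import robot, imaging, ticket gives the robot as it stands.
- The arm moves only by the tool jog_arm, never from a script. Its argument "series" is one flat list of numbers, 6 for each row, row after row: the shift along the world's x, y, z in units of 25 mm (1.0 is 25 mm), then the turn, a rotation vector about the world's x, y, z in units of 10 degrees (1.0 is 10 degrees). In form: [dx, dy, dz, wx, wy, wz, dx, dy, dz, wx, wy, wz, ...]. A call has 1 to 12 rows; each row is the pose to reach, as a shift and turn from the pose commanded when the call began; what a row does not reach only later rows make up. A row lasts 1/8 s, in which the tool goes at most 62.5 mm and 10.7 degrees, less where a joint would pass 70% of its speed; a pose out of reach is approached as far as the arm can. A call with a gripper value outside its range is refused whole. "claw" is the opening, from 0 (shut) to 1 (fully open), set as the call begins (left out, the last holds). The fingers move at their own pace and stop on an object; the grip force is fixed at half the most. Time passes only in rows, so rows that repeat a pose let the fingers close. It gives the time, the measured TCP pose, the force and the opening at its end, in the units of the state.
- robot.get_state(): the state, without advancing time (a new reading comes with each control period).
- imaging.get_image(name): name is "scene" or "top" or "wrist"; returns a dict with "img" (420x560x3 uint8, red, green, blue), "fx", "fy", "cx", "cy" (pixels), "R" (3x3) and "t" (3): a world point X has camera coordinates R X + t. Camera axes: x right, y down, z forward; pixel columns grow to the right and rows downward; lengths in m; the calibration is good to about 2 mm. A picture is of the moment at which its call begins. There is no depth.
- ticket.close_job(): hands the job in, once; it reports no verdict.
The state is a dict: "t": time; "joints": joint angles; "dq": joint speeds; "joint_torque": joint torques, N m; "position": TCP position; "ee_rot": TCP orientation; "wrist_force": force on the tool from outside, world axes, zero at the start; "torque": the same for the moment, N m; "opening": finger opening in m.
Only numpy, scipy, OpenCV 4.12 (cv2) and the standard library are available. Lean on these libraries where they do the work, as an engineer would, in place of code of your own. Each camera call takes 0.05 s, during which the arm holds its last target. There are 200 camera calls.

## Task

Move the small black limiter cap in the middle of the controller's dial over to the notch by the red mark: pull it up against its spring just far enough for its yellow pointer to clear the dial's teeth, turn it counter-clockwise (seen from above) and feel for the notch, which may lie a little to either side of the mark; let the cap down so that the pointer seats fully in it, then let go. The big grey dial round it must keep its setting throughout: do not drag it along or lean on it. Squeeze the cap gently and do not overstrain its spring, and leave the can, the bowl and the sanding block where they are.

Things in the scene. Friction and masses are not known exactly. Their poses are not given: they have to be found in the camera images.
- cap_grip (a point): Middle of the limiter cap's grip: black upright round knurled knob, 34 mm across, 34 mm tall, on the dial's axis. The point is on the axis, 17 mm below the cap's top, 29.5 mm above the dial's face and, cap down, 108.5 mm above the table; it rises with the cap. z up, x along the yellow pointer. Keep holding fingertips 10 mm or more above the dial's face, clear of its teeth.
- pointer (a point): Yellow pointer tab that sticks out level from the cap's foot and turns and lifts with it: 6 mm wide, 5 mm thick, reaching 29 mm from the axis. The point lies on its upper face 25.5 mm from the axis. With the cap down the tab's underside is 0.5 mm above the dial's face, between the teeth.
- mark (a point): Red mark on the rim of the dial's face, 33.5 mm from the axis, turning with the dial. The only notch in the teeth near it is where the pointer shall end: 9 mm wide (1.5 mm play each side of the pointer), teeth 21 to 30 mm from the axis and 6.5 mm tall. Its middle lies at the mark or up to 0.25 rad to either side (the tooth ring is clamped on by hand), fixed to the dial.
- cap_turn (a joint): Turn of the cap relative to the dial (rad), growing counter-clockwise seen from above. At 0.873 the pointer is at the red mark; the notch's middle is somewhere from 0.62 to 1.12, the seat 0.06 either way of it. A stop carried by the dial is at 1.25. It starts (-0.3 to 0) in a wide gap in the teeth; teeth stand between that gap and the notch and beyond it. Friction 0.06 Nm, which drags on the dial.
- cap_lift (a joint): Lift of the cap (m), 0 down. Its spring pulls down with 7.2 N at 0, 14.4 N at 0.006, 18.6 N at 0.0095. From 0.006 up the pointer passes over the teeth; lower, it catches them and carries the dial along. Above 0.0095 the spring is overstrained. Let down on a tooth, the cap rests at 0.006 and drops in when turned over the notch. A grip of 20 to 30 N holds it; over 35 N a finger harms its shell.
- dial (a joint): Turn of the big grey dial relative to the controller (rad), counter-clockwise seen from above; it starts at any of many settings and must stay there. The dial is a round disc 72 mm across, 18 mm tall, with its face 79 mm above the table; friction 0.2 Nm holds it.
- controller: Speed controller: black box 150 (x) by 130 (y) by 60 mm tall with an aluminium top plate, standing fixed on the table. Origin: centre of its underside; the axis of dial and cap runs straight up through it.
- can_mid (a point): Bystander: blue spray can, 60 mm across, 165 mm tall; the point is on its axis, 80 mm up.
- bowl_mid (a point): Bystander: small turned wooden bowl, 110 mm across the rim, 60 mm tall; the point is on its axis, 30 mm up.
- sander_mid (a point): Bystander: cork sanding block 100 x 50 x 32 mm, lying flat; the point is its centre.

How it is judged:
By the outcome, as a careful person would: the job done as asked, in the order asked, and still so for the second after the job is handed in, with the robot touching nothing.
It also fails if it takes over 64 s, if anything falls off the work surface, if the arm or the gripper's body presses on something with over 40 N, if the wrist force passes 120 N, or if a joint passes its speed limit or range.

## Working session

There is one attempt and no reset: what is moved stays moved. The work goes in short steps, Python scripts to look and compute and a tool call to move; the robot and the scene stay as the last step left them, time stands still between calls to the robot, and variables do not carry over. Pictures are saved under pics/ and viewed, about 8 in all and at most 12, crops included, and the job is handed in when it is done.

Besides the shell and the picture viewer there is one more tool, called after "Request:" as name(argument=value, ...) on one line, values as JSON. jog_arm: Moves the arm, as the interface text tells. Its arguments: {"type":"object","properties":{"series":{"type":"array","items":{"type":"number"}},"claw":{"type":"number"}},"required":["series"]}

```bash
mkdir -p pics; ls; python3 - <<'E'
from bench import robot, imaging
import cv2, numpy as np, pickle
s=robot.get_state(); print({k:np.round(v,3).tolist() for k,v in s.items()}); print(robot.nose_length)
d={n:imaging.get_image(n) for n in ("scene","top","wrist")}
pickle.dump(d,open("first.pkl","wb"))
for n,v in d.items(): print(n,v["fx"],v["cx"],v["cy"],np.round(-v["R"].T@v["t"],3), np.round(v["R"],3).tolist())
im=np.zeros((420,560*2,3),np.uint8)
a=np.hstack([d["scene"]["img"],d["top"]["img"]]); cv2.imwrite("pics/a.png",cv2.resize(a[:,:,::-1],(800,300),interpolation=cv2.INTER_AREA))
cv2.imwrite("pics/top.png",d["top"]["img"][:,:,::-1])
E
```

```text
pics
{'t': 0.0, 'joints': [-1.383, 0.308, 1.508, -0.0, 1.328, -0.074], 'dq': [-0.001, 0.0, -0.0, 0.001, 0.001, 0.0], 'joint_torque': [0.0, -45.754, -25.191, 0.0, 0.014, 0.0], 'position': [0.148, -0.555, 0.404], 'ee_rot': [-1.573, 0.0, -2.881], 'wrist_force': [0.135, -0.436, 0.249], 'torque': [-0.039, 0.012, 0.01], 'opening': 0.085}
0.1734
scene 508.0913766592655 286.44261955845366 205.5675242263799 [ 1.45  -0.005  0.798] [[0.074, 0.997, 0.013], [0.651, -0.038, -0.758], [-0.755, 0.065, -0.652]]
top 428.840637869377 279.67734037289426 209.91486450986443 [0.54  0.056 1.027] [[-0.001, -1.0, -0.01], [-0.997, 0.002, -0.074], [0.074, 0.01, -0.997]]
wrist 335.16896207107305 282.1992341661416 213.88633435979423 [ 0.216 -0.538  0.374] [[0.258, -0.966, -0.002], [-0.929, -0.249, 0.273], [-0.264, -0.068, -0.962]]
```

View pics/a.png

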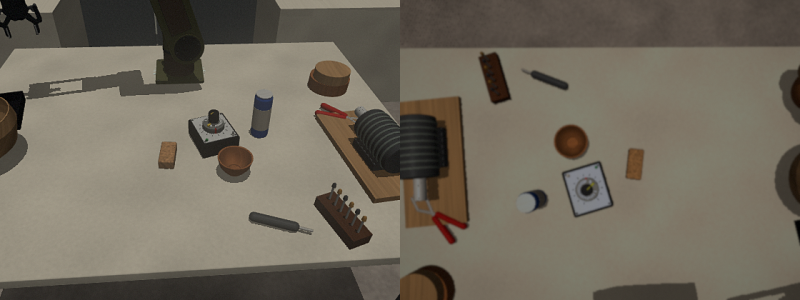

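View pics/top.png

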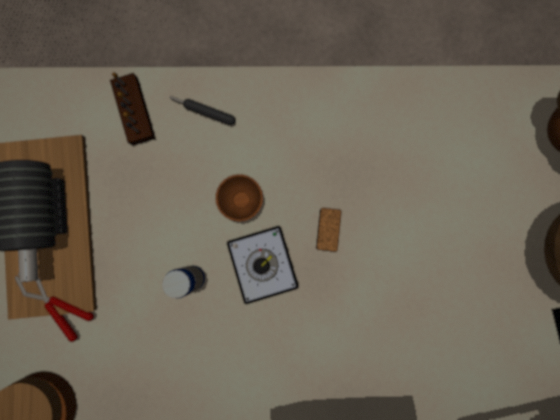

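The top view shows the controller at about px (262,264), the bowl at (239,198), the can at (180,283) and the cork block at (329,229). I'll measure these.

```bash
cat > h.py <<'E'
import numpy as np, cv2
def ray(v,px,z):
    d=v["R"].T@np.array([(px[0]-v["cx"])/v["fx"],(px[1]-v["cy"])/v["fy"],1.]); c=-v["R"].T@v["t"]
    return c+d*(z-c[2])/d[2]
def proj(v,X):
    c=v["R"]@np.asarray(X,float)+v["t"]; return np.array([v["fx"]*c[0]/c[2]+v["cx"],v["fy"]*c[1]/c[2]+v["cy"]])
def blobs(m,amin=5):
    n,_,st,ce=cv2.connectedComponentsWithStats(m.astype(np.uint8))
    return sorted([(int(st[i,4]),ce[i].round(1).tolist(),st[i,:4].tolist()) for i in range(1,n) if st[i,4]>=amin],reverse=True)
E
python3 - <<'E'
import pickle; from h import *
d=pickle.load(open("first.pkl","rb")); v=d["top"]; im=v["img"]; hsv=cv2.cvtColor(im,cv2.COLOR_RGB2HSV)
roi=np.zeros(im.shape[:2],bool); roi[222:308,222:304]=1
plate=roi&(hsv[...,1]<50)&(hsv[...,2]>120)
b=blobs(plate,50); print(b[:2])
cnt=max(cv2.findContours(plate.astype(np.uint8),cv2.RETR_EXTERNAL,cv2.CHAIN_APPROX_NONE)[0],key=cv2.contourArea)
r=cv2.minAreaRect(cnt); print(r, ray(v,r[0],.061)); bx=[ray(v,p,.061)[:2].round(3).tolist() for p in cv2.boxPoints(r)]; print(bx)
print("yellow",[(q,ray(v,q[1],.085).round(3)) for q in blobs(roi&(hsv[...,0]>20)&(hsv[...,0]<35)&(hsv[...,1]>120)&(hsv[...,2]>80),2)])
print("red",[(q,ray(v,q[1],.079).round(3)) for q in blobs(roi&((hsv[...,0]<8)|(hsv[...,0]>172))&(hsv[...,1]>100),1)])
for n,p,z in(("bowl",(239,198),.05),("can",(180,283),.165),("sand",(329,229),.032)): print(n,ray(v,p,z).round(3))
cv2.imwrite("pics/c.png",cv2.resize(im[222:308,222:304,::-1],None,fx=6,fy=6,interpolation=cv2.INTER_CUBIC))
E
```

```text
[(2333, [256.1, 262.8], [222, 222, 82, 86]), (1801, [262.4, 265.1], [232, 232, 61, 67])]
((262.0733642578125, 264.5780029296875), (58.42740249633789, 49.232276916503906), 73.3007583618164) [0.4896328  0.10519063 0.061     ]
[[0.536, 0.177], [0.568, 0.071], [0.443, 0.034], [0.412, 0.139]]
yellow [((15, [268.9, 257.7], [267, 256, 5, 5]), array([0.506, 0.089, 0.085])), ((4, [263.5, 263.0], [263, 262, 2, 3]), array([0.494, 0.101, 0.085]))]
red [((2, [260.0, 249.5], [260, 249, 1, 2]), array([0.524, 0.109, 0.079]))]
bowl [0.641 0.159 0.05 ]
can [0.459 0.264 0.165]
sand [ 0.57  -0.048  0.032]
```

View pics/c.png

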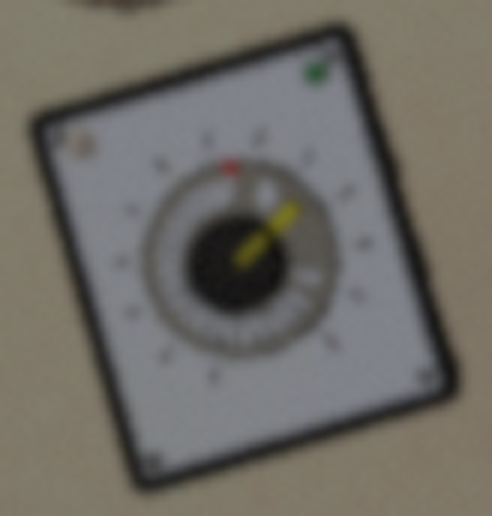

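Request:
jog_arm(series=[2,1.6,0,0,0,0,4,3.2,0,0,0,0,6,4.8,0,0,0,0,8,6.4,0,0,0,0,10,8.2,0,0,0,0,10.6,10.4,0,0,0,0,11.1,12.7,0,0,0,0,11.6,15,-0.5,0,0,0,12.1,17.3,-1,0,0,0,12.6,19.6,-1.5,0,0,0,13.1,21.9,-2,0,0,0,13.4,24.2,-2.3,0,0,0])

```text
t: 1.65
position: [0.4834, 0.0514, 0.3466]
ee_rot: [-1.571, -0.0, -2.881]
wrist_force: [0.9, 0.5, -0.5]
opening: 0.0853
```

Request:
jog_arm(series=[0.28,2.2,-0.26,0,0,0,0.28,2.2,-0.26,0,0,0,0.28,2.2,-0.26,0,0,0])

```text
t: 2.02
position: [0.49, 0.1045, 0.3404]
ee_rot: [-1.57, -0.001, -2.879]
wrist_force: [-0.0, -0.9, 0.8]
opening: 0.0856
```

```bash
python3 - <<'E'
from bench import robot, imaging
import pickle; from h import *
s=robot.get_state(); print(s["t"],np.round(s["position"],4),np.round(s["ee_rot"],4),np.round(s["joints"],3),np.round(s["wrist_force"],2))
v=imaging.get_image("wrist"); pickle.dump(v,open("w1.pkl","wb")); im=v["img"]
print(proj(v,[.49,.105,.079]), np.round(-v["R"].T@v["t"],3))
cv2.imwrite("pics/w1.png",im[:,:,::-1])
E
```

```text
2.025 [0.49   0.1045 0.3404] [-1.5703e+00 -1.1000e-03 -2.8795e+00] [ 1.260e-01  2.660e-01  1.749e+00 -1.000e-03  1.127e+00  1.435e+00] [-0.05 -0.92  0.79]
[280.70052557 219.65898782] [0.558 0.122 0.31 ]
```

View pics/w1.png

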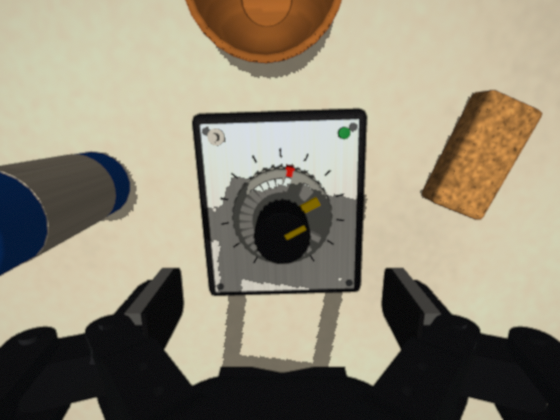

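Wrist view: dial centre is about (282,215), red mark (290,171), pointer tip (313,204) and cap top (283,230). Next I'll refine the axis and angles and zoom in on the teeth.

```bash
python3 - <<'E'
import pickle; from h import *
v=pickle.load(open("w1.pkl","rb")); im=v["img"]; hsv=cv2.cvtColor(im,cv2.COLOR_RGB2HSV)
roi=np.zeros(im.shape[:2],bool); roi[155:275,222:345]=1
yb=blobs(roi&(hsv[...,0]>18)&(hsv[...,0]<35)&(hsv[...,1]>130)&(hsv[...,2]>60),8)
rb=blobs(roi&((hsv[...,0]<8)|(hsv[...,0]>172))&(hsv[...,1]>120),4)
print(yb,rb)
dark=(roi&(hsv[...,2]<40)).astype(np.uint8); dark=cv2.morphologyEx(dark,cv2.MORPH_OPEN,np.ones((5,5),np.uint8))
print([ (b, ) for b in blobs(dark,100)])
# box corners of plate via dark outer frame
box=np.zeros(im.shape[:2],np.uint8); box[100:305,185:375]=((hsv[...,1]<60)&(hsv[...,2]>85)|(hsv[...,2]<40))[100:305,185:375]
for p in [(193,115),(366,110),(360,290),(212,294)]: print("corner",ray(v,p,.06).round(4))
m=ray(v,rb[0][1],.079)
for q in yb: print("y",ray(v,q[1],.0845).round(4),ray(v,q[1],.1255).round(4))
print("mark",m.round(4))
cv2.imwrite("pics/z1.png",cv2.resize(im[160:275,222:345,::-1],None,fx=5,fy=5,interpolation=cv2.INTER_CUBIC))
E
```

```text
[(198, [310.1, 204.8], [300, 197, 21, 17]), (136, [294.8, 232.2], [285, 225, 21, 15])] [(84, [289.4, 170.7], [285, 166, 10, 11])]
[((2662, [280.8, 231.5], [255, 200, 55, 63]),)]
corner [0.5438 0.1844 0.06  ]
corner [0.5791 0.0659 0.06  ]
corner [0.4425 0.0243 0.06  ]
corner [0.4071 0.1421 0.06  ]
y [0.5073 0.0885 0.0845] [0.5165 0.0946 0.1255]
y [0.4852 0.0933 0.0845] [0.4984 0.0986 0.1255]
mark [0.5257 0.1083 0.079 ]
```

View pics/z1.png

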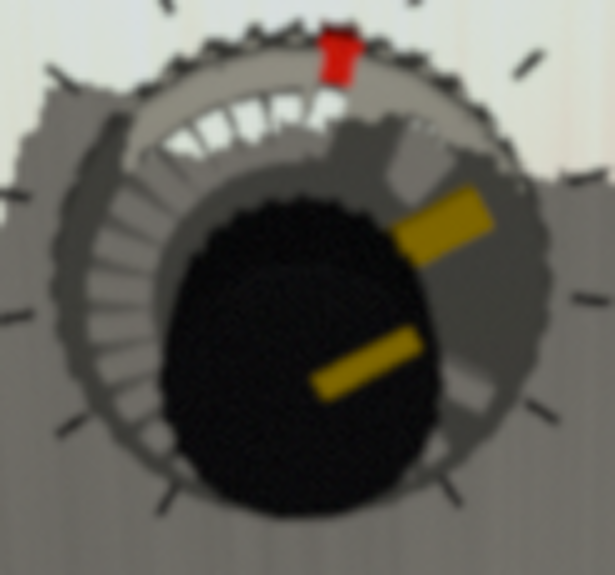

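```bash
python3 - <<'E'
import pickle; from h import *
from scipy.optimize import least_squares
v=pickle.load(open("w1.pkl","rb"))
W=lambda c,z: ray(v,(222+(c[0]+.5)/5-.5,160+(c[1]+.5)/5-.5),z)[:2]
def fit(cs,z):
    P=np.array([W(c,z) for c in cs]); r=least_squares(lambda q:np.hypot(*(P-q[:2]).T)-q[2],[.49,.105,.03]); print(r.x.round(4),(r.fun*1e3).round(1)); return r.x
a=fit([(53,290),(552,290),(300,37),(120,130),(500,150),(110,440),(500,440)],.079)
b=fit([(165,350),(439,370),(300,517),(195,460),(410,465)],.1255)
c=(a+b)[:2]/2
for n,p,z in(("tip",(484,212),.0845),("pbase",(408,250),.0845),("mark",(340,58),.079),("tooth1 ccw outer",(407,123),.0855),("tooth1 ccw inner",(386,170),.0855),("tooth2 cw outer",(347,95),.0855),("tooth2 cw inner",(328,133),.0855),("topmark out",(418,338),.1255),("topmark in",(318,388),.1255)):
    d=W(p,z)-c; print(n,d.round(4),np.hypot(*d).round(4),np.arctan2(d[1],d[0]).round(3))
E
```

```text
[0.4908 0.1041 0.036 ] [-0.1 -0.2  1.4 -0.7 -1.   0.   0.5]
[0.4938 0.105  0.0162] [ 0.3 -0.1  0.4 -0.5 -0. ]
tip [ 0.0185 -0.0211] 0.028 -0.852
pbase [ 0.0105 -0.0124] 0.0163 -0.87
mark [0.0332 0.0035] 0.0334 0.106
tooth1 ccw outer [ 0.0279 -0.0072] 0.0288 -0.254
tooth1 ccw inner [ 0.0209 -0.0063] 0.0218 -0.291
tooth2 cw outer [0.0295 0.0017] 0.0295 0.057
tooth2 cw inner [0.0238 0.0028] 0.0239 0.116
topmark out [ 0.0107 -0.011 ] 0.0153 -0.801
topmark in [ 0.0017 -0.0014] 0.0022 -0.684
```

Axis (0.492,0.1045), pointer at -0.85 rad, mark +0.106. The notch looks like the gap between -0.27 and +0.085, so its middle is about -0.09 rad (cap_turn about 0.68). Turn needed is about +0.76 rad (43°). Descending and closing partway.

Request:
jog_arm(series=[0.09,0,-1,0,0,0,0.09,0,-2,0,0,0,0.09,0,-2.6,0,0,0,0.09,0,-3,0,0,0,0.09,0,-3,0,0,0,0.09,0,-3,0,0,0])

```text
t: 2.82
position: [0.4929, 0.1043, 0.2663]
ee_rot: [-1.571, 0.001, -2.881]
wrist_force: [-0.1, -0.5, 0.5]
opening: 0.0852
```

Request:
jog_arm(series=[0,0,0,0,0,0,0,0,0,0,0,0,0,0,0,0,0,0,0,0,0,0,0,0,0,0,0,0,0,0,0,0,0,0,0,0], claw=0.44)

```text
t: 3.58
position: [0.4925, 0.1044, 0.2657]
ee_rot: [-1.571, -0.0, -2.881]
wrist_force: [0.5, 0.4, -0.8]
opening: 0.0378
```

```bash
cat > look.py <<'E'
import sys,pickle
from bench import robot, imaging
from h import *
s=robot.get_state(); print(round(s["t"],2),np.round(s["position"],4),np.round(s["ee_rot"],4),np.round(s["wrist_force"],2),np.round(s["torque"],3),s["opening"])
if len(sys.argv)>1:
    n=sys.argv[1]; v=imaging.get_image("wrist"); pickle.dump(v,open(n+".pkl","wb"))
    u=proj(v,[.492,.1045,.1]).astype(int); print(u)
    x0,y0=max(u[0]-100,0),max(u[1]-75,0)
    c=v["img"][y0:y0+150,x0:x0+200,::-1]; print("crop",x0,y0)
    cv2.imwrite(f"pics/{n}.png",cv2.resize(c,None,fx=4,fy=4,interpolation=cv2.INTER_CUBIC))
E
python3 look.py g1
```

```text
3.58 [0.4925 0.1044 0.2657] [-1.5708 -0.     -2.8808] [ 0.47  0.41 -0.82] [-0.005  0.059  0.006] 0.037812697840027616
[280 283]
crop 180 208
```

View pics/g1.png

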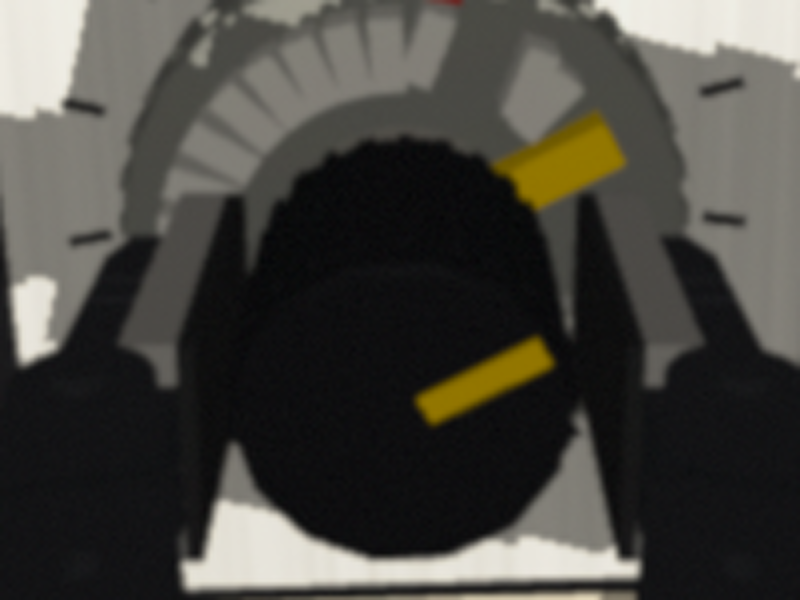

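Cap sits centred between the pads (px 238–578); the notch is visible between the teeth at (425,45) and (545,85). Closing in small steps to keep the squeeze gentle.

Request:
jog_arm(series=[0,0,0,0,0,0,0,0,0,0,0,0,0,0,0,0,0,0], claw=0.4)

```text
t: 4.0
position: [0.4924, 0.1047, 0.2658]
ee_rot: [-1.571, 0.0, -2.881]
wrist_force: [-0.4, 4.4, 2.2]
opening: 0.0339
```

Request:
jog_arm(series=[0,0,0,0,0,0,0,0,0,0,0,0,0,0,0,0,0,0], claw=0.39)

```text
t: 4.38
position: [0.4924, 0.1048, 0.2659]
ee_rot: [-1.572, 0.0, -2.881]
wrist_force: [-1.8, 5.3, 3.5]
opening: 0.0333
```

```bash
python3 look.py
```

```text
4.38 [0.4924 0.1048 0.2659] [-1.5716e+00  2.0000e-04 -2.8811e+00] [-1.81  5.32  3.45] [0.89  0.315 0.002] 0.03334941420407804
```

Request:
jog_arm(series=[0,0.02,0,0,0,0,0,0.02,0,0,0,0,0,0.02,0,0,0,0], claw=0.385)

```text
t: 4.75
position: [0.4924, 0.1049, 0.2658]
ee_rot: [-1.571, -0.0, -2.881]
wrist_force: [-2.4, 3.7, 5.6]
opening: 0.0333
```

Request:
jog_arm(series=[0,0,0.04,0,0,0,0,0,0.08,0,0,0,0,0,0.08,0,0,0,0,0,0.08,0,0,0])

```text
t: 5.25
position: [0.4924, 0.1049, 0.2671]
ee_rot: [-1.571, -0.001, -2.881]
wrist_force: [0.7, 4.8, -7.9]
opening: 0.0332
```

```bash
python3 look.py
```

```text
5.25 [0.4924 0.1049 0.2671] [-1.5710e+00 -1.0000e-03 -2.8808e+00] [ 0.74  4.83 -7.94] [ 0.877 -0.143 -0.018] 0.03316694812918526
```

Request:
jog_arm(series=[0,0,0.04,0,0,0,0,0,0.08,0,0,0,0,0,0.08,0,0,0,0,0,0.08,0,0,0])

```text
t: 5.75
position: [0.4923, 0.1049, 0.2695]
ee_rot: [-1.571, -0.001, -2.881]
wrist_force: [0.7, 5.7, -11.6]
opening: 0.0335
```

```bash
python3 look.py
```

```text
5.75 [0.4923 0.1049 0.2695] [-1.5709e+00 -5.0000e-04 -2.8808e+00] [  0.73   5.67 -11.57] [ 0.829 -0.098 -0.033] 0.03346446456718013
```

Request:
jog_arm(series=[0,0.02,0.04,0,0,0,0,0.02,0.08,0,0,0,0,0.02,0.12,0,0,0,0,0.02,0.16,0,0,0,0,0.02,0.16,0,0,0,0,0.02,0.16,0,0,0])

```text
t: 6.5
position: [0.4923, 0.1052, 0.2734]
ee_rot: [-1.57, -0.001, -2.881]
wrist_force: [1.9, 0.6, -16.0]
opening: 0.0332
```

```bash
python3 look.py l1
```

```text
6.5 [0.4923 0.1052 0.2734] [-1.5704e+00 -8.0000e-04 -2.8806e+00] [  1.95   0.65 -16.  ] [ 0.049 -0.246 -0.022] 0.03323763926872806
[282 275]
crop 182 200
```

View pics/l1.png

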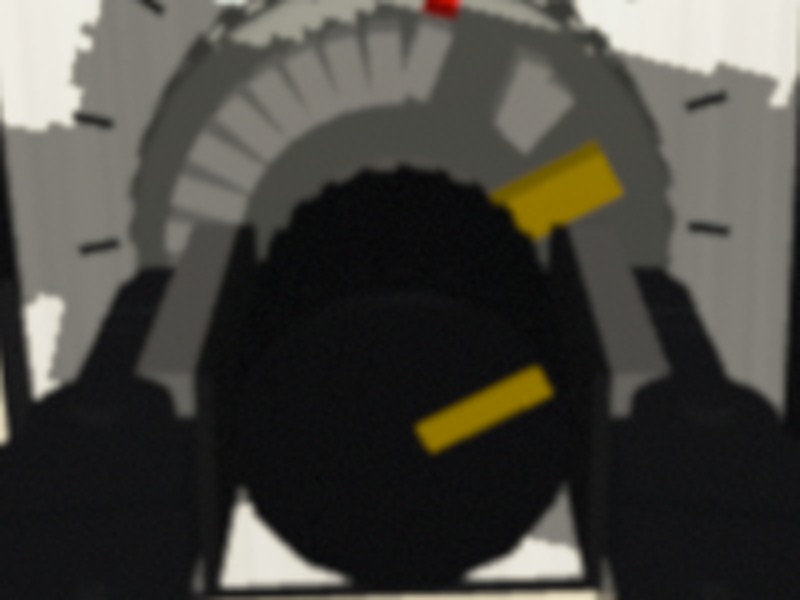

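Lift ≈ 7.3–7.6 mm by force and by height, no slip. Now turning counter-clockwise 40°.

Request:
jog_arm(series=[0,0,0,0,0,0.3,0,0,0,0,0,0.7,0,0,0,0,0,1.1,0,0,0,0,0,1.5,0,0,0,0,0,1.9,0,0,0,0,0,2.3,0,0,0,0,0,2.7,0,0,0,0,0,3.1,0,0,0,0,0,3.5,0,0,0,0,0,3.8,0,0,0,0,0,4,0,0,0,0,0,4])

```text
t: 8.05
position: [0.4918, 0.1059, 0.2734]
ee_rot: [-1.573, -0.0, -2.183]
wrist_force: [-1.1, 5.5, -15.2]
opening: 0.0334
```

```bash
python3 look.py r1
```

```text
8.05 [0.4918 0.1059 0.2734] [-1.573e+00 -2.000e-04 -2.183e+00] [ -1.1    5.49 -15.22] [0.935 0.141 0.004] 0.033378040232487693
[282 275]
crop 182 200
```

View pics/r1.png

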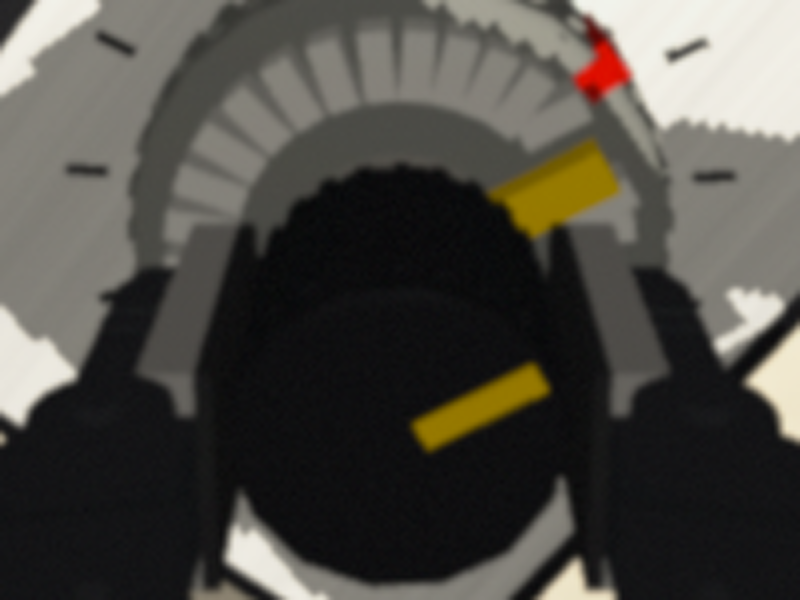

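```bash
python3 - <<'E'
import pickle; from h import *
c=np.array([.4922,.1047])
for f,L in (("l1",[("mark",(442,5),.079),("tip mid up",(610,168),.0918),("t1ccw out",(518,60),.0855),("t1ccw in",(497,120),.0855),("t2cw out",(450,38),.0855),("t2cw in",(430,100),.0855)]),
 ("r1",[("mark",(600,78),.079),("tip mid up",(608,165),.0918),("t2cw out",(590,118),.0855),("t2cw in",(535,152),.0855)])):
    v=pickle.load(open(f+".pkl","rb"))
    for n,p,z in L:
        d=ray(v,(182+(p[0]+.5)/4-.5,200+(p[1]+.5)/4-.5),z)[:2]-c; print(f,n,np.hypot(*d).round(4),np.arctan2(d[1],d[0]).round(3))
E
```

```text
l1 mark 0.0311 0.097
l1 tip mid up 0.0285 -0.812
l1 t1ccw out 0.029 -0.251
l1 t1ccw in 0.0212 -0.331
l1 t2cw out 0.0287 0.055
l1 t2cw in 0.0205 0.09
r1 mark 0.0327 0.092
r1 tip mid up 0.0282 -0.088
r1 t2cw out 0.0291 0.052
r1 t2cw in 0.0211 0.081
```

Request:
jog_arm(series=[0,0.02,0,0,0,0,0,0.02,-0.04,0,0,0,0,0.02,-0.08,0,0,0,0,0.02,-0.12,0,0,0,0,0.02,-0.12,0,0,0])

```text
t: 8.72
position: [0.4919, 0.1061, 0.2707]
ee_rot: [-1.573, -0.001, -2.183]
wrist_force: [-3.5, 5.4, -12.6]
opening: 0.0331
```

```bash
python3 look.py
```

```text
8.72 [0.4919 0.1061 0.2707] [-1.5725e+00 -6.0000e-04 -2.1830e+00] [ -3.53   5.36 -12.59] [0.901 0.445 0.001] 0.03313406081740705
```

Request:
jog_arm(series=[-0.01,0.02,-0.04,0,0,0,-0.01,0.02,-0.08,0,0,0,-0.01,0.02,-0.12,0,0,0,-0.01,0.02,-0.16,0,0,0,-0.01,0.02,-0.19,0,0,0,-0.01,0.02,-0.19,0,0,0])

```text
t: 9.48
position: [0.4918, 0.1064, 0.2663]
ee_rot: [-1.572, -0.001, -2.183]
wrist_force: [-4.5, 3.4, -6.2]
opening: 0.0333
```

```bash
python3 look.py d1
```

```text
9.47 [0.4918 0.1064 0.2663] [-1.5716e+00 -7.0000e-04 -2.1827e+00] [-4.47  3.39 -6.16] [ 0.664  0.862 -0.003] 0.03331960273862356
[282 283]
crop 182 208
```

View pics/d1.png

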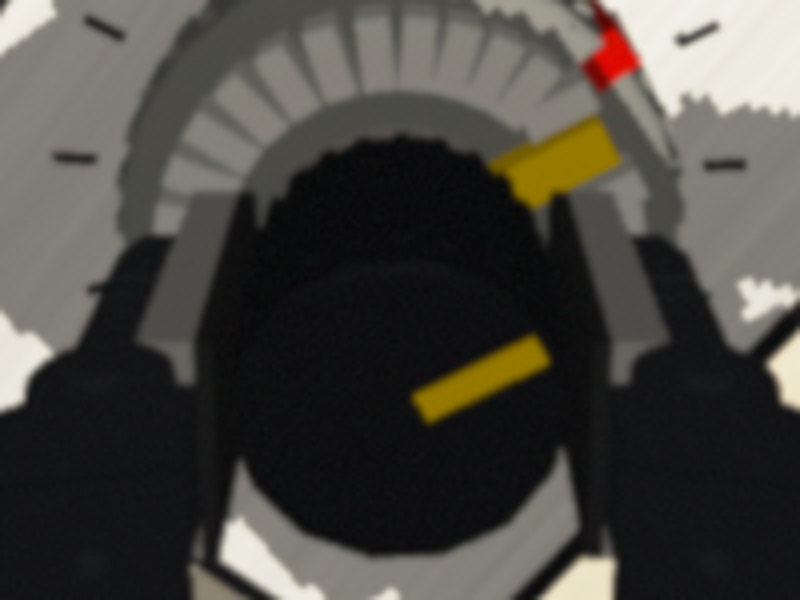

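The pointer now sits between the teeth. Force (−6.2 N, below the 7.2 N preload) and height both say the cap is down. Releasing and backing up.

Request:
jog_arm(series=[0,0,-0.02,0,0,0,0,0,-0.02,0,0,0])

```text
t: 9.78
position: [0.4918, 0.1064, 0.2661]
ee_rot: [-1.571, -0.0, -2.183]
wrist_force: [-4.5, 3.4, -6.2]
opening: 0.0331
```

Request:
jog_arm(series=[0,0,0,0,0,0,0,0,0,0,0,0,0,0,0,0,0,0,0,0,0,0,0,0,0,0,0,0,0,0], claw=0.8)

```text
t: 10.4
position: [0.4924, 0.1064, 0.2656]
ee_rot: [-1.57, 0.0, -2.183]
wrist_force: [-0.3, 0.0, -0.2]
opening: 0.0683
```

Request:
jog_arm(series=[0,0,0.5,0,0,0,0,0,1.3,0,0,0,0,0,2.2,0,0,0,0,0,3,0,0,0,0,0,3,0,0,0,0,0,3,0,0,0])

```text
t: 11.15
position: [0.4919, 0.1064, 0.3403]
ee_rot: [-1.571, -0.0, -2.183]
wrist_force: [-0.2, 0.2, -0.5]
opening: 0.0682
```

```bash
python3 look.py f1; python3 - <<'E'
import pickle; from h import *
v=pickle.load(open("f1.pkl","rb")); hsv=cv2.cvtColor(v["img"],cv2.COLOR_RGB2HSV)
roi=np.zeros(hsv.shape[:2],bool); roi[140:280,210:360]=1
c=np.array([.4922,.1047])
for n,m,z in(("yel",(hsv[...,0]>18)&(hsv[...,0]<35)&(hsv[...,1]>130)&(hsv[...,2]>60),.0845),("red",((hsv[...,0]<8)|(hsv[...,0]>172))&(hsv[...,1]>120),.079)):
  for b in blobs(roi&m,15):
    d=ray(v,b[1],z)[:2]-c; print(n,b[:2],np.hypot(*d).round(4),np.arctan2(d[1],d[0]).round(3))
E
```

```text
11.15 [0.4919 0.1064 0.3403] [-1.5710e+00 -3.0000e-04 -2.1826e+00] [-0.2   0.17 -0.48] [ 0.03   0.005 -0.005] 0.06820467645965816
[282 230]
crop 182 155
yel (188, [309.3, 209.0]) 0.0215 -0.099
yel (145, [294.7, 236.6]) 0.0132 -1.457
red (69, [318.1, 191.0]) 0.0334 0.112
```

View pics/f1.png

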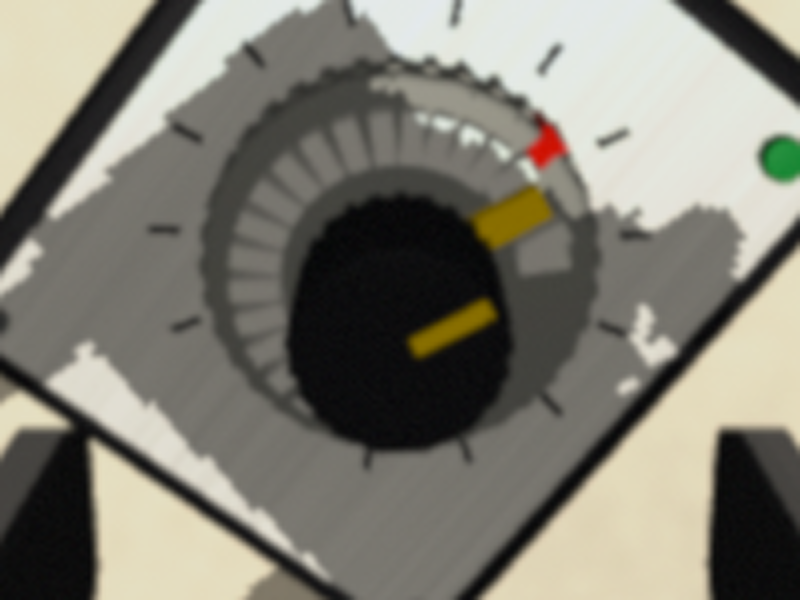

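```bash
python3 -c "
from bench import ticket; print(ticket.close_job())"
```

```text
the job is handed in; nothing more can be done
None
```

The limiter cap's pointer now sits in the notch by the red mark. The gripper is clear above it, and the job was handed in at about 11 s.

**What I did:** I gripped the cap, lifted it about 7.5 mm (force 16 N), turned it 40° counter-clockwise over the one tooth in between, and let it down. Then I opened the fingers and backed off.

**Seating:** The last picture puts the pointer at −0.10 rad and the notch's middle at about −0.11 rad. On the way down the pull fell steadily to 6.2 N, below the 7.2 N preload. The gripper also came back to within about 0.5 mm of its gripping height, and I felt no tooth contact.

**Dial:** The red mark read 0.106 rad before and 0.112 rad after, so it stayed put within measuring error.

**Not confirmed:**
- **Squeeze:** I could not measure it. I limited it by closing in small steps and stopping at a commanded opening of 32.7 mm; the fingers stalled at about 33.2 mm and held without slipping.
- **Side load:** Sideways forces of up to about 6 N acted on the cap while I held it, and dropped to zero on release.
- **Can, bowl and block:** I did not measure them again at the end. The moves kept clear of them, and I saw no unexpected forces.

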